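# Clip on the light sensor and hold the shutter open at the mark

## Robot

A 6-joint arm with a two-finger parallel gripper is mounted at the origin on the work surface. World frame = base frame: x ahead of the robot, y to its left, z up, the work surface at z = 0. Lengths are in m, angles in rad, forces in N, time in s.
With the tool pointing down it reaches from about 0.25 to 0.775 m from the base axis. Payload 4 kg.
Tool frame: the origin (TCP) lies on the centre line of the jaws, within the pads' length; the fingertips stand 22 mm ahead of it and the grasp point (between the pads) lies 3 mm ahead of it; z points along the fingers, y is the direction in which the jaws open and shut (so a half turn about z gives the same grasp; the last joint's range is limited). The gripper opens to 94 mm and grips with 3 to 60 N. Pads are 16 mm wide; open, the fingers measure 119 mm over their backs; the gripper's body (75 mm by 177 mm) begins 78 mm behind the grasp point.
Start: joints at [1.132, 0.087, 1.371, -0, 1.684, -0.103], TCP at [0.181, 0.519, 0.228] pointing down, gripper open.
Joint ranges: [-3.1, 3.1], [-0.76, 2.03], [0.27, 2.55], [-1.08, 4.22], [0.17, 2.65], [-2.57, 2.57]. Speed limits (rad/s): [2.79, 2.79, 3.14, 3.14, 3.14, 3.14].

## Interface

Orientations are given as [roll, pitch, yaw] about the fixed x, y, z axes, in that order (R = Rz(yaw) Ry(pitch) Rx(roll)).
In Python, from bench import robot gives the robot as it stands. The module is installed in compiled form; this text tells all that it offers.
- The arm moves only by the shell command python3 -m inch 'ROWS'. ROWS is JSON, a list of rows, each an object with "linear": the shift along the world's x, y, z scaled (see below), a list of three; "twist": the turn about the world's z scaled (see below); "gripper": the opening, from 0 (shut) to 1 (fully open). In form: [{"linear": [x, y, z], "twist": twist, "gripper": gripper}, ...]. A call has 1 to 10 rows; each row is the pose to reach, as a shift and turn from the pose commanded when the call began; what a row does not reach only later rows make up. The controller multiplies each number of a shift by 0.1 m and each number of a turn by 60 degrees. A row lasts 1/12 s, in which the tool goes at most 41.7 mm and 7.16 degrees, less where a joint would pass 70% of its speed; a pose out of reach is approached as far as the arm can. A call with a number of a shift or a turn outside -1 to 1 is refused whole. A call with a gripper value outside its range is refused whole. The fingers move at their own pace and stop on an object; the grip force is fixed at half the most. Time passes only in rows, so rows that repeat a pose let the fingers close. It gives the time, the measured TCP pose, the force and the opening at its end, in the units of the state.
- robot.get_obs(): the state, without advancing time (a new reading comes with each control period).
- robot.snapshot(name): name is "scene" or "top" or "wrist"; returns a dict with "image" (400x640x3 uint8, red, green, blue), "depth" (400x640 float32, m along the optical axis (not along the pixel's ray), 0 where there is no reading), "mtx" (3x3 intrinsics, pixels), "rvec" (rotation vector, rad) and "tvec" (3), from world to camera coordinates, as OpenCV has them; the wrist camera has in their place "hand_eye" (4x4, takes a point from camera to tool coordinates, whose origin is the TCP and whose axes are the flange's). Camera axes: x right, y down, z forward; pixel columns grow to the right and rows downward; lengths in m; the calibration is good to about 2 mm. The wrist camera is an equidistant fisheye: a pixel r from the principal point sees the ray r / f radians off the axis. A picture is of the moment at which its call begins: read the wrist's pose just before it.
- robot.close_job(): hands the job in, once; it reports no verdict.
The state is a dict: "time": time; "joint_positions": joint angles; "qvel": joint speeds; "joint_torque": joint torques, N m; "tool_pos": TCP position; "ee_rot": TCP orientation; "wrist_force": force on the tool from outside, world axes, zero at the start; "wrist_torque": the same for the moment, N m; "width": finger opening in m.
Only numpy, scipy, OpenCV 4.12 (cv2) and the standard library are available. Lean on these libraries where they do the work, as an engineer would, in place of code of your own. Each camera call takes 0.05 s, during which the arm holds its last target.

## Task

Check the lamp's output: squeeze the sprung sensor clip open, take it off its grey dock and let it close on the top edge of the upright metal plate beside the lamp house, pushed down on the edge near its middle, upright, with the sensor eye facing the lamp house. Then pull the lamp's spring-return shutter slide out until its pointer stands between the two steel mark blocks, and finish while still holding it there: it springs shut if let go. Leave the other things on the bench where they are.

Things in the scene. Friction and masses are not known exactly. Their poses are not given: they have to be found in the camera images.
- lamp: White lamp house, fixed; origin: centre of its underside on the bench. Front (slide) is its -x side, black round light port on its -y side, to y -98 mm. Low front part x -110 to -40 mm, 130 mm wide, top at 95 mm; tower x -40 to 130 mm, 150 mm wide, top at 120 mm. A flat black bed, 106 mm wide, top at z 40 mm, sticks out in front under the slide to x -225 mm.
- slide: Spring-return shutter slide. Origin: centre of its grey grip tab, 22 mm (x) by 14 mm (y) by 50 mm tall, 80 mm above the bench; axes as the lamp's. Pinch it from above across the 14 mm; 29 mm are free behind it. Pulls out along the lamp's -x, from home (tab at lamp x -150 mm) to a stop at 65 mm; spring 4 N at home plus 0.8 N per 10 mm. A 12 mm wide steel bar joins it to the lamp.
- slide_pointer (a point): Centre of the thin steel pointer bar under the tab (3 mm in x, 60 mm long in y, 4 mm high), straight below the tab's centre, 51 mm above the bench; it moves with the slide.
- mark: Index mark: two steel blocks on the left and right edges of the bed, each 10 mm (x) by 14 mm (y) by 8 mm high, centres at y +46 and -46 mm. Origin midway between them on the bed's top, 40 mm above the bench; axes as the lamp's; 30 to 50 mm out from the pointer's home. The slide is right when the pointer is in line with the blocks (same x).
- plate_edge (a point): Middle of the top edge of the upright aluminium plate, fixed, on the lamp house's port side: 90 mm long in its x, 6 mm thick in its y, edge 100 mm above the bench, foot 100 x 70 x 12 mm. Its y axis points to the lamp house, z up.
- plate: The same upright aluminium plate; origin on the bench under its middle, axes as for plate_edge.
- dock_edge (a point): Middle of the top edge of the grey dock, fixed, on which the clip sits at the start: an upright grey plate 50 mm long in its x, 6 mm thick in its y, edge 80 mm above the bench, on a foot 60 x 70 x 12 mm.
- clip_grip (a point): Where to squeeze the sensor clip: midway between its handles, 28 mm above the hinge. Like an upright clothes peg, 65 g: black handles up, 30 mm wide in x, splayed in y, 43 mm over the backs here, 52 mm at their tops, 17 mm above. x along the hinge pin, y across the jaws to the eye's side, z up; on the dock, its axes are the dock's. The frame leans 0.25 rad while squeezed.
- clip_hinge (a point): Middle of the clip's steel hinge pin (16 mm diameter). Pushed fully down, the pin rests on the plate's edge, with this point 8 mm above the edge.
- clip_eye (a point): Centre of the sensor's round glass eye on the outer face of one jaw, 21 mm to +y of and 24 mm below the hinge; the grey sensor head is 28 mm across.
- clip: The sensor clip; origin on the hinge, axes as clip_grip. About 9 N across y at clip_grip brings the handles parallel, 30 mm over the backs, to a stop; the jaws (24 mm wide, to 38 mm below the hinge) then open from 6 mm to 10 mm near the hinge and 25 mm at the tips. Let go, they spring shut and hold by friction.
- slide_box: Bystander, loose, to be left alone: grey open box of microscope slides, 90 x 60 x 35 mm; origin under its centre.
- oil_bottle: Bystander, loose, to be left alone: small amber bottle with black cap, 30 mm across, 60 mm tall; origin under its centre.
- dish: Bystander, loose, to be left alone: flat round clear dish, 88 mm across, 16 mm tall; origin under its centre.
- canister: Bystander, loose, to be left alone: black round lens canister, 42 mm across, 50 mm tall; origin under its centre.
- tip_rack: Bystander, loose, to be left alone: grey rack of pipette tips, 85 x 120 x 62 mm; origin under its centre.
There are look-alikes about, which are no part of the job. What is shaped like the plate but pink is not meant. What is shaped like the clip but orange is not meant.

How it is judged:
On the way, in this order (a step that is already met when the one before it is completed fails the run):
1. the clip sits closed on the plate's top edge, eye to the lamp house, let go (x of clip_hinge in the frame of plate_edge between -0.027 and 0.027 m and y of clip_hinge in the frame of plate_edge between -0.006 and 0.006 m and z of clip_hinge in the frame of plate_edge between 0.003 and 0.016 m and y of clip_eye in the frame of plate_edge above 0.01 m and angle between clip_hinge's own z axis and vertical below 0.25 rad and contact force between clip and plate above 2 N and contact force between the fingers and clip below 0.2 N and linear speed of clip below 0.02 m/s), for 0.3 s.
2. the slide is held with its pointer at the mark (x of slide_pointer in the frame of mark between -0.005 and 0.005 m and linear speed of slide below 0.01 m/s and contact force between the fingers and slide above 3 N and contact force between slide and clip below 0.3 N and contact force between slide and oil_bottle below 0.3 N and contact force between slide and canister below 0.3 N and contact force between slide and dish below 0.3 N and contact force between slide and slide_box below 0.3 N and contact force between slide and tip_rack below 0.3 N), for 0.3 s.
At the end, for the whole second after the job is handed in: Ends holding: fingers press the slide over 3 N, pointer within 5 mm of the mark, still, nothing else on it. Clip grips the plate, not touched: hinge within 27 mm of the edge's middle, 6 mm across, 3 to 16 mm above it, upright within 0.25 rad, eye to the lamp house (all of step 1 and all of step 2); the arm keeps its last pose, push and grip.
It fails at once if a bystander is moved more than 30 mm (distance of any of slide_box, oil_bottle, dish, canister, tip_rack from where it was at the start of the episode above 0.03 m).
It also fails if it takes over 53 s, if anything falls off the work surface, if the arm or the gripper's body presses on something with over 40 N, if the wrist force passes 120 N, or if a joint passes its speed limit or range.

## Working session

There is one attempt and no reset: what is moved stays moved. The work goes in short steps, Python scripts to look and compute and a shell command to move; the robot and the scene stay as the last step left them, time stands still between calls to the robot, and variables do not carry over. Pictures are saved under pics/ and viewed, and the job is handed in when it is done.

```bash
mkdir -p pics; ls; python3 - <<'E'
from bench import robot
import cv2, numpy as np
o=robot.get_obs()
for k,v in o.items(): print(k,np.round(v,4))
for n in("scene","top","wrist"):
    s=robot.snapshot(n)
    cv2.imwrite(f"pics/{n}0.png",s["image"][:,:,::-1])
    np.savez(f"{n}0.npz",**s)
    print(n,[(k,np.round(v,4).tolist()) for k,v in s.items() if k not in("image","depth")])
E
```

```text
pics
time 0.0
joint_positions [ 1.1319  0.0879  1.3722  0.      1.6836 -0.1031]
qvel [-0.0009  0.0013 -0.0002  0.0009  0.0007  0.0013]
joint_torque [ 2.00000e-04 -3.40179e+01 -3.02429e+01  7.19000e-02  3.29000e-02
 -2.00000e-04]
tool_pos [0.181  0.5188 0.2263]
ee_rot [-3.1394e+00 -2.0000e-04  2.8058e+00]
wrist_force [-0.1015  0.1886  0.424 ]
wrist_torque [0.0196 0.017  0.0029]
width 0.0939
scene [('mtx', [[455.654, 0.0, 316.2971], [0.0, 455.654, 198.5173], [0.0, 0.0, 1.0]]), ('rvec', [1.6999, 1.9428, -0.7285]), ('tvec', [0.0632, -0.3246, 1.4556])]
top [('mtx', [[433.966, 0.0, 324.0403], [0.0, 433.966, 200.8524], [0.0, 0.0, 1.0]]), ('rvec', [2.0968, -2.159, 0.2109]), ('tvec', [0.0289, 0.5415, 1.088])]
wrist [('mtx', [[309.7069, 0.0, 321.1085], [0.0, 309.7069, 199.2391], [0.0, 0.0, 1.0]]), ('hand_eye', [[-0.0001, -0.9577, -0.2877, 0.0842], [1.0, 0.0, -0.0003, 0.0001], [0.0003, -0.2877, 0.9577, -0.158], [0.0, 0.0, 0.0, 1.0]])]
```

View pics/scene0.png

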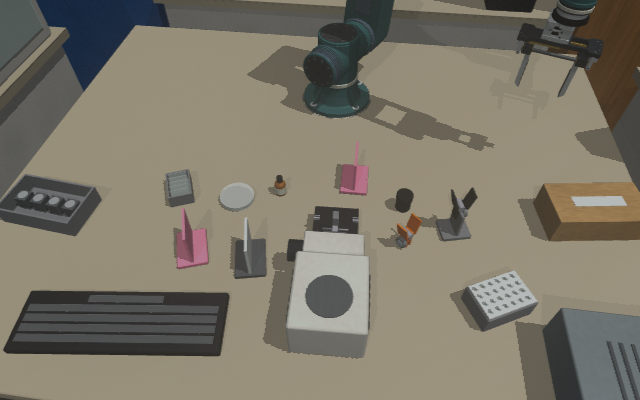

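View pics/top0.png

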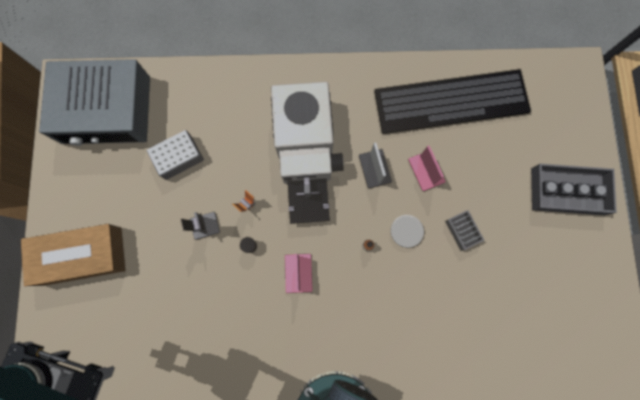

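View pics/wrist0.png

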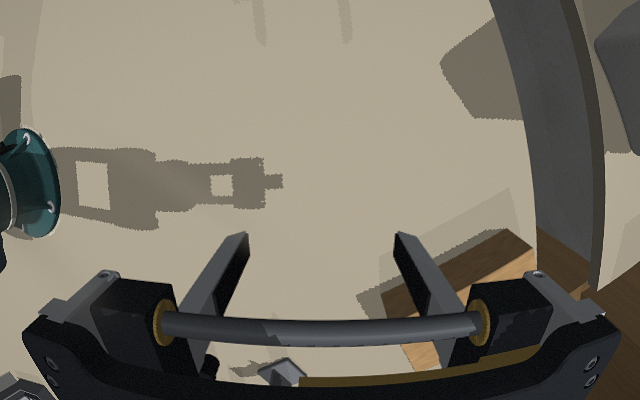

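Both views show the bench. Candidates for the clip are the black clip on the grey dock (top 200,225; scene 458,212) and the orange look-alike (top 245,202; scene 408,232). Candidates for the plate are the grey plate (top 377,165; scene 250,250) and the pink ones (top 425,168 and 299,273). By the description I choose the black clip and the grey plate, and I'll check both in close crops.

```bash
cat > h.py <<'E'
import numpy as np, cv2
def cloud(n):
    s=np.load(n); d=s["depth"]; K=s["mtx"]; R=cv2.Rodrigues(s["rvec"])[0]; t=s["tvec"].ravel()
    v,u=np.mgrid[:400,:640]
    c=np.stack([(u-K[0,2])/K[0,0]*d,(v-K[1,2])/K[1,1]*d,d],-1)
    P=(c-t)@R; P[d==0]=np.nan
    return s["image"],P
def ray(n,u,v,z):
    s=np.load(n);K=s["mtx"]; R=cv2.Rodrigues(s["rvec"])[0]; t=s["tvec"].ravel()
    o=-R.T@t; d=R.T@np.linalg.solve(K,[u,v,1.]); return o+d*(z-o[2])/d[2]
def proj(n,p):
    s=np.load(n); return cv2.projectPoints(np.atleast_2d(np.float64(p)),s["rvec"],s["tvec"],s["mtx"],None)[0][:,0]
E
python3 - <<'E'
from h import *
for n,b in(("top",[(165,190,265,265),(265,70,455,235)]),("scene",[(385,175,495,255),(220,190,390,360)])):
    im,P=cloud(n+"0.npz"); 
    for i,(a,c,e,f) in enumerate(b):
        k=int(min(800/(e-a),600/(f-c)))
        cv2.imwrite(f"pics/{n}_c{i}.png",cv2.resize(im[c:f,a:e,::-1],None,fx=k,fy=k,interpolation=cv2.INTER_CUBIC)); print(n,i,k)
im,P=cloud("top0.npz")
print(np.nanmedian(P[220:260,300:340,2]), P[100,300],P[160,300],P[160,380],P[225,200],P[300,400], P[300,200])
E
```

```text
top 0 8
top 1 3
scene 0 7
scene 1 3
0.00140861349829085 [0.79366744 0.06777682 0.1225756 ] [0.64152035 0.07196976 0.09690925] [ 0.63430722 -0.13217137  0.10227634] [0.48219965 0.32551428 0.08936658] [ 2.80457458e-01 -1.79568440e-01  1.78022034e-04] [ 0.29632936  0.34588366 -0.00122079]
```

View pics/top_c0.png

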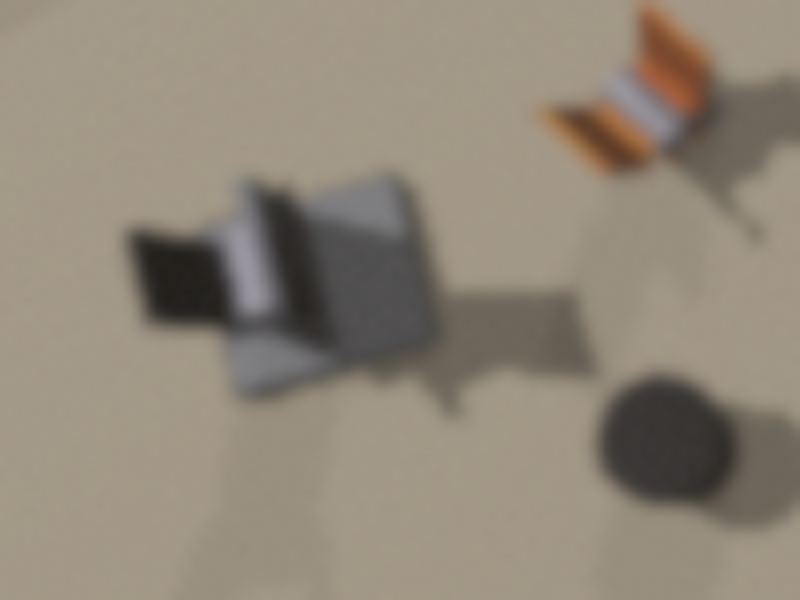

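View pics/top_c1.png

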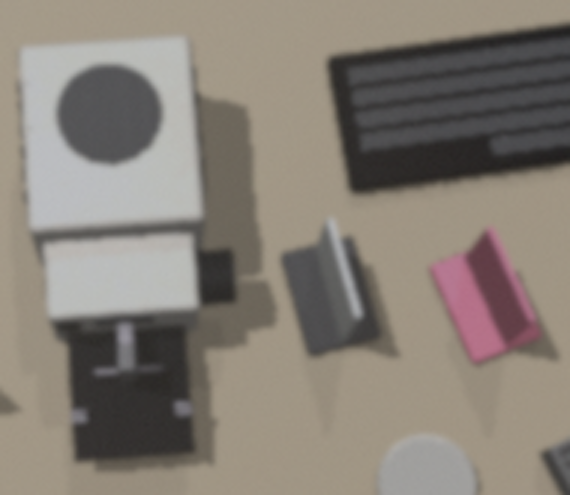

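View pics/scene_c0.png

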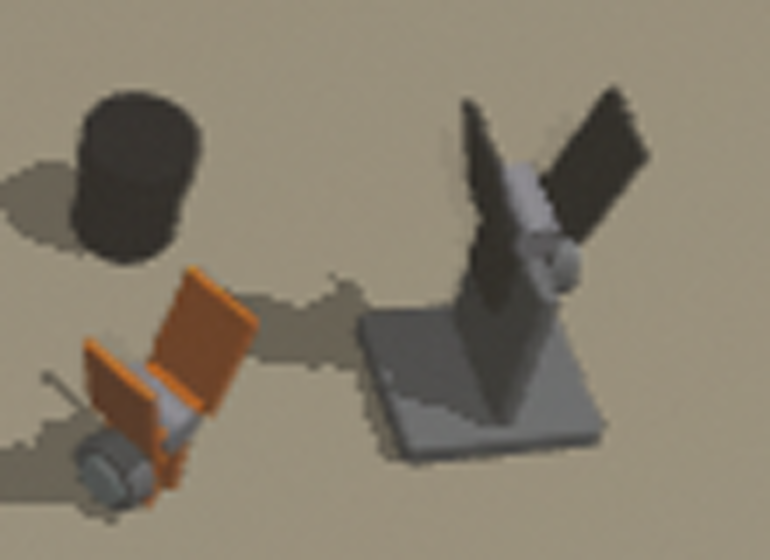

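View pics/scene_c1.png

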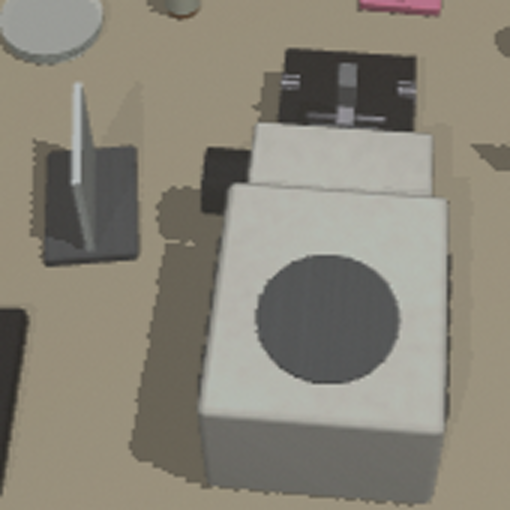

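The crops show the black clip on the grey dock with its sensor head on the +y side (scene crop 560,268). They also show the aluminium plate beside the port, with its edge at top crop (330,220) to (355,315), and the two bright mark blocks (80,415) and (182,407). Now I'll measure.

```bash
python3 - <<'E'
from h import *
im,P=cloud("top0.npz"); z=P[...,2]; x=P[...,0]; y=P[...,1]
def rect(m,name):
    m=m&~np.isnan(z); p=P[m]
    r=cv2.minAreaRect(p[:,:2].astype(np.float32)); print(name,m.sum(),np.round(r[0],4),np.round(r[1],4),round(r[2],2),"z",np.round(np.percentile(p[:,2],[5,50,95]),4))
box=lambda a,b,c,d:(x>a)&(x<b)&(y>c)&(y<d)
rect((abs(z-.12)<.008)&box(.6,1,-.06,.2),"tower")
rect((abs(z-.095)<.008)&box(.55,.72,-.06,.2),"low")
rect((abs(z-.04)<.006)&box(.45,.62,-.06,.2),"bed")
rect((abs(z-.1)<.006)&box(.5,.75,-.25,-.09),"plate edge")
rect((abs(z-.012)<.006)&box(.5,.75,-.25,-.07),"plate foot")
rect((abs(z-.012)<.005)&box(.4,.6,.2,.42),"dock foot")
g=cv2.cvtColor(im,cv2.COLOR_RGB2GRAY)
rect((z>.06)&box(.4,.6,.24,.42),"clip")
# bright pin
rect((g>130)&(z>.07)&box(.4,.6,.24,.42),"pin")
# marks
for c in [(80,415),(182,407),(125,345)]:
    u,v=265+c[0]/3,70+c[1]/3; print(u,v,P[int(v),int(u)],[ray("top0.npz",u,v,h) for h in(.048,)])
E
```

```text
tower 3660 [0.7588 0.0641] [0.1703 0.1501] 2.74 z [0.1178 0.1217 0.1255]
low 1550 [0.6424 0.0441] [0.1731 0.1663] 9.18 z [0.0898 0.0961 0.0998]
bed 1557 [0.5479 0.0556] [0.1169 0.1256] 2.2 z [0.0377 0.0412 0.0446]
plate edge 98 [ 0.6394 -0.1314] [0.0904 0.0068] 12.8 z [0.0961 0.1009 0.1046]
plate foot 955 [ 0.6252 -0.1604] [0.1787 0.2498] 89.81 z [0.0066 0.013  0.0169]
dock foot 378 [0.4999 0.3122] [0.2151 0.1903] 89.72 z [0.0078 0.0127 0.0161]
clip 324 [0.5017 0.2979] [0.0508 0.1283] 12.54 z [0.0704 0.097  0.1304]
pin 35 [0.5216 0.3005] [0.0413 0.1092] 34.02 z [0.081  0.0958 0.099 ]
291.6666666666667 208.33333333333334 [0.52549358 0.09990352 0.05108068] [array([0.52509425, 0.09837015, 0.048     ])]
325.6666666666667 205.66666666666666 [0.53093383 0.01083936 0.05097182] [array([0.52963908, 0.00909817, 0.048     ])]
306.6666666666667 185.0 [0.5740402  0.05790124 0.10334748] [array([0.58662719, 0.0576817 , 0.048     ])]
```

```bash
python3 - <<'E'
from h import *
im,P=cloud("scene0.npz"); z=P[...,2]; x=P[...,0]; y=P[...,1]
def rect(m,name):
    m=m&~np.isnan(z); p=P[m]
    r=cv2.minAreaRect(p[:,:2].astype(np.float32)); print(name,m.sum(),np.round(r[0],4),np.round(r[1],4),round(r[2],2),"z",np.round(np.percentile(p[:,2],[5,50,95]),4))
box=lambda a,b,c,d:(x>a)&(x<b)&(y>c)&(y<d)
rect((abs(z-.12)<.008)&box(.6,1,-.06,.2),"tower")
rect((abs(z-.04)<.006)&box(.45,.62,-.06,.2),"bed")
rect((abs(z-.1)<.006)&box(.5,.75,-.25,-.09),"plate edge")
rect((abs(z-.012)<.006)&box(.5,.75,-.25,-.07),"plate foot")
rect((abs(z-.012)<.005)&box(.4,.6,.2,.42),"dock foot")
rect((z>.06)&box(.4,.6,.24,.42),"clip")
for n,a in(("canister",(404,195)),("orange",(408,230)),("sensor",(465,213)),("bottle",(280,180)),("dish",(238,197)),("rack",(500,292))): print(n,P[a[1],a[0]])
E
```

```text
tower 6258 [0.7584 0.0652] [0.1706 0.1501] 2.42 z [0.1168 0.1201 0.1231]
bed 880 [0.5248 0.0546] [0.079  0.1056] 2.91 z [0.0376 0.0402 0.043 ]
plate edge 118 [ 0.6382 -0.1303] [0.0927 0.0065] 13.43 z [0.0949 0.0994 0.1025]
plate foot 1259 [ 0.625  -0.1686] [0.2498 0.1628] 0.0 z [0.0087 0.012  0.0164]
dock foot 509 [0.5025 0.2876] [0.174  0.1263] 89.68 z [0.0081 0.0117 0.0151]
clip 502 [0.5018 0.2992] [0.0503 0.1295] 13.98 z [0.0643 0.0945 0.129 ]
canister [0.43949648 0.21215162 0.05284737]
orange [0.54020986 0.22326736 0.04592167]
sensor [0.49333654 0.34954719 0.07112437]
bottle [ 0.43272535 -0.09645279  0.05644007]
dish [ 0.46996884 -0.20025287  0.01846944]
rack [0.68052591 0.4106531  0.05179939]
```

```bash
python3 - <<'E'
from h import *
for n in("top0.npz","scene0.npz"):
    im,P=cloud(n); z=P[...,2]; x=P[...,0]; y=P[...,1]
    g=cv2.cvtColor(im,cv2.COLOR_RGB2GRAY)
    box=lambda a,b,c,d:(x>a)&(x<b)&(y>c)&(y<d)
    def rect(m,name):
        m=m&~np.isnan(z); p=P[m]
        if len(p)<4: print(name,len(p));return
        r=cv2.minAreaRect(p[:,:2].astype(np.float32)); print(n,name,m.sum(),np.round(r[0],4),np.round(r[1],4),round(r[2],2),"z",np.round(np.percentile(p[:,2],[5,50,95]),4),"g",np.median(g[m]), np.round(np.median(p[:,:2],0),4))
    D=box(.44,.56,.27,.40)
    rect((abs(z-.012)<.005)&D,"foot")
    rect((z>.06)&D,"clip")
    rect((abs(z-.096)<.006)&(g>115)&D,"pin top")
    rect((z>.125)&D,"handle tops")
    rect((abs(z-.116)<.004)&D,"handle 116")
    rect((abs(z-.1)<.05)&box(.5,.62,.03,.08)&(z>.1),"tab top")
    rect((z>.046)&(z<.06)&box(.5,.56,.08,.12),"mark L")
    rect((z>.046)&(z<.06)&box(.5,.56,-.01,.03),"mark R")
    F=box(.56,.72,-.2,-.08); rect((abs(z-.012)<.005)&F&(g<110),"plate foot")
E
```

```text
top0.npz foot 352 [0.4982 0.3301] [0.0941 0.1042] 80.86 z [0.0089 0.0128 0.0161] g 83.0 [0.4896 0.3219]
top0.npz clip 313 [0.4934 0.3353] [0.0507 0.0516] 13.43 z [0.0708 0.0972 0.1305] g 64.0 [0.4842 0.3395]
top0.npz pin top 43 [0.4867 0.3349] [0.0264 0.0096] 15.96 z [0.0936 0.0961 0.099 ] g 139.0 [0.4867 0.3347]
top0.npz handle tops 53 [0.4867 0.3337] [0.0289 0.0516] 13.43 z [0.1257 0.1299 0.1332] g 56.0 [0.4856 0.3524]
top0.npz handle 116 24 [0.4859 0.3335] [0.0274 0.0445] 14.57 z [0.1126 0.1156 0.1177] g 35.0 [0.4795 0.3504]
top0.npz tab top 52 [0.5904 0.0502] [0.0687 0.0407] 17.37 z [0.1003 0.1057 0.1096] g 113.5 [0.5638 0.0553]
top0.npz mark L 20 [0.5327 0.0947] [0.0166 0.031 ] 69.55 z [0.0467 0.0496 0.0531] g 112.5 [0.5259 0.0986]
top0.npz mark R 23 [0.5272 0.0115] [0.0203 0.0393] 55.53 z [0.0464 0.0482 0.0535] g 107.0 [0.5285 0.0082]
top0.npz plate foot 590 [ 0.6382 -0.132 ] [0.0984 0.0704] 12.64 z [0.0094 0.0132 0.0162] g 79.0 [ 0.6316 -0.1211]
scene0.npz foot 446 [0.4928 0.3361] [0.0611 0.071 ] 13.65 z [0.0081 0.0117 0.0146] g 81.0 [0.5009 0.3266]
scene0.npz clip 473 [0.4923 0.3365] [0.0506 0.0523] 15.09 z [0.0643 0.0955 0.1291] g 56.0 [0.4911 0.3414]
scene0.npz pin top 42 [0.4835 0.3347] [0.029  0.0118] 11.01 z [0.0934 0.0955 0.0976] g 136.0 [0.4838 0.3336]
scene0.npz handle tops 58 [0.4858 0.3343] [0.0335 0.0524] 16.99 z [0.1255 0.1289 0.1313] g 61.5 [0.4855 0.3528]
scene0.npz handle 116 42 [0.4845 0.334 ] [0.0329 0.0465] 12.94 z [0.1123 0.1164 0.1196] g 49.0 [0.4831 0.3516]
scene0.npz tab top 53 [0.5639 0.0562] [0.0225 0.0111] 6.42 z [0.1019 0.1048 0.1069] g 110.0 [0.5658 0.0563]
scene0.npz mark L 23 [0.5396 0.0965] [0.0143 0.0445] 74.63 z [0.0466 0.0487 0.0514] g 112.0 [0.5249 0.0996]
scene0.npz mark R 22 [0.5291 0.0089] [0.0103 0.0118] 7.52 z [0.0462 0.0481 0.0505] g 105.0 [0.5299 0.0099]
scene0.npz plate foot 933 [ 0.638  -0.1309] [0.1028 0.0696] 12.13 z [0.0089 0.0118 0.0146] g 81.0 [ 0.6456 -0.1247]
```

```bash
python3 -m inch '[{"linear":[0.3,-0.18,0],"twist":0.1,"gripper":1},{"linear":[0.65,-0.4,0],"twist":0.22,"gripper":1},{"linear":[1,-0.6,0],"twist":0.34,"gripper":1}]'
python3 -m inch '[{"linear":[0.4,-0.25,0],"twist":0.1,"gripper":1},{"linear":[0.8,-0.48,0],"twist":0.2,"gripper":1},{"linear":[1,-0.6,0],"twist":0.2,"gripper":1}]'
```

```text
time: 0.4
tool_pos: [0.276, 0.462, 0.2271]
ee_rot: [-3.141, -0.0, -3.138]
wrist_force: [0.9, 0.2, 1.0]
width: 0.0941
time: 0.65
tool_pos: [0.3778, 0.4007, 0.2271]
ee_rot: [-3.141, -0.0, -2.934]
wrist_force: [0.2, 1.4, 0.7]
width: 0.094
```

```bash
python3 -m inch '[{"linear":[0.35,-0.2,0],"twist":0,"gripper":1},{"linear":[0.7,-0.43,0],"twist":0,"gripper":1},{"linear":[1,-0.65,0],"twist":0,"gripper":1},{"linear":[1,-0.65,0],"twist":0,"gripper":1},{"linear":[1,-0.65,0],"twist":0,"gripper":1}]'
python3 - <<'E'
from bench import robot
import cv2, numpy as np
o=robot.get_obs(); s=robot.snapshot("wrist")
np.savez("wrist1.npz",tool_pos=o["tool_pos"],ee_rot=o["ee_rot"],**s)
print(o["time"],np.round(o["tool_pos"],4),np.round(o["ee_rot"],4))
cv2.imwrite("pics/wrist1.png",s["image"][:,:,::-1])
E
```

```text
time: 1.07
tool_pos: [0.4769, 0.3362, 0.2265]
ee_rot: [-3.141, -0.002, -2.94]
wrist_force: [-0.1, -0.4, 0.1]
width: 0.0941
1.0667 [0.4769 0.3362 0.2265] [-3.1414e+00 -1.9000e-03 -2.9404e+00]
```

View pics/wrist1.png

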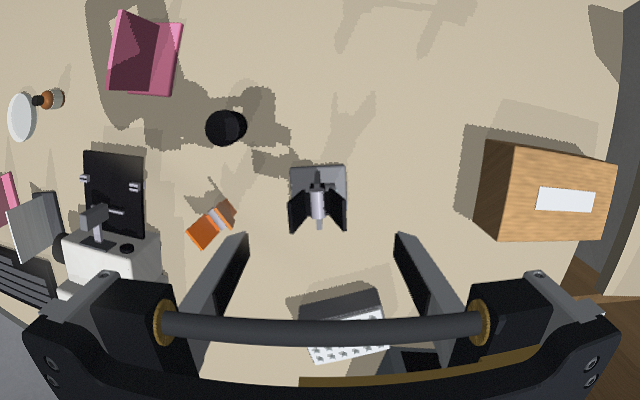

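```bash
cat >> h.py <<'E'
from scipy.spatial.transform import Rotation as Ro
def wcloud(n):
    s=np.load(n); d=s["depth"]; K=s["mtx"]; H=s["hand_eye"]
    v,u=np.mgrid[:400,:640]
    a=(u-K[0,2])/K[0,0]; b=(v-K[1,2])/K[1,1]; r=np.hypot(a,b)+1e-9
    k=np.tan(r)/r; c=np.stack([a*k*d,b*k*d,d],-1)
    R=Ro.from_euler("xyz",s["ee_rot"]).as_matrix()
    P=(c@H[:3,:3].T+H[:3,3])@R.T+s["tool_pos"]; P[d==0]=np.nan
    return s["image"],P
E
python3 - <<'E'
from h import *
im,P=wcloud("wrist1.npz"); z=P[...,2]
g=cv2.cvtColor(im,cv2.COLOR_RGB2GRAY); v,u=np.mgrid[:400,:640]
D=(u>280)&(u<355)&(v>150)&(v<245)
def rect(m,name):
    p=P[m&~np.isnan(z)]; r=cv2.minAreaRect(p[:,:2].astype(np.float32)); print(name,len(p),np.round(r[0],4),np.round(r[1],4),round(r[2],2),"z",np.round(np.percentile(p[:,2],[5,50,95]),4))
rect(D&(abs(z-.096)<.006)&(g>110),"pin")
rect(D&(z>.125)&(z<.14),"tops")
rect(D&(abs(z-.116)<.004),"116")
rect(D&(abs(z-.08)<.004)&(v<195),"dockedge?")
rect(D&(abs(z-.012)<.005),"foot")
E
```

```text
pin 351 [0.486  0.3335] [0.0288 0.0267] 15.06 z [0.0937 0.0959 0.0976]
tops 387 [0.4852 0.3336] [0.0299 0.0514] 14.83 z [0.1256 0.1296 0.131 ]
116 208 [0.4857 0.3343] [0.0304 0.0442] 14.43 z [0.1124 0.1163 0.1198]
dockedge? 38 [0.4709 0.3299] [0.0054 0.0141] 7.42 z [0.0765 0.0804 0.083 ]
foot 1218 [0.4908 0.3351] [0.0591 0.07  ] 13.58 z [0.0106 0.0126 0.0139]
```

```bash
python3 -m inch '[{"linear":[0.086,-0.024,-0.2],"twist":0.041,"gripper":1},{"linear":[0.086,-0.024,-0.5],"twist":0.041,"gripper":1},{"linear":[0.086,-0.024,-0.8],"twist":0.041,"gripper":1},{"linear":[0.086,-0.024,-0.9],"twist":0.041,"gripper":1},{"linear":[0.086,-0.024,-0.9],"twist":0.041,"gripper":1}]'
```

```text
time: 1.53
tool_pos: [0.4811, 0.3353, 0.1337]
ee_rot: [-3.14, -0.008, -2.891]
wrist_force: [0.1, -0.5, 0.6]
width: 0.0942
```

```bash
python3 -m inch '[{"linear":[0,0,-0.1],"twist":0,"gripper":1},{"linear":[0,0,-0.155],"twist":0,"gripper":1},{"linear":[0,0,-0.155],"twist":0,"gripper":1},{"linear":[0,0,-0.155],"twist":0,"gripper":1}]'
```

```text
time: 1.87
tool_pos: [0.4847, 0.3356, 0.123]
ee_rot: [3.141, 0.002, -2.893]
wrist_force: [-0.0, -0.4, 0.0]
width: 0.0942
```

```bash
python3 -m inch '[{"linear":[0.01,-0.018,-0.03],"twist":0,"gripper":1},{"linear":[0.01,-0.018,-0.03],"twist":0,"gripper":1},{"linear":[0.01,-0.018,-0.03],"twist":0,"gripper":1}]'
```

```text
time: 2.12
tool_pos: [0.4857, 0.3333, 0.1194]
ee_rot: [3.141, 0.001, -2.894]
wrist_force: [-0.2, -0.0, 0.1]
width: 0.094
```

Aligned. Now I'll squeeze.

```bash
python3 -m inch '[{"linear":[0,0,0],"twist":0,"gripper":0.5},{"linear":[0,0,0],"twist":0,"gripper":0.4},{"linear":[0,0,0],"twist":0,"gripper":0.3},{"linear":[0,0,0],"twist":0,"gripper":0.2},{"linear":[0,0,0],"twist":0,"gripper":0.2},{"linear":[0,0,0],"twist":0,"gripper":0.2},{"linear":[0,0,0],"twist":0,"gripper":0.2},{"linear":[0,0,0],"twist":0,"gripper":0.2}]'
python3 - <<'E'
from bench import robot
import cv2, numpy as np
s=robot.snapshot("scene")
cv2.imwrite("pics/s2.png",cv2.resize(s["image"][150:260,380:520,::-1],None,fx=5,fy=5,interpolation=cv2.INTER_CUBIC))
print(robot.get_obs()["width"])
E
```

```text
time: 2.78
tool_pos: [0.486, 0.3335, 0.1207]
ee_rot: [3.142, 0.002, -2.894]
wrist_force: [-1.5, -1.8, 10.0]
width: 0.0447
0.04027358099814453
```

View pics/s2.png

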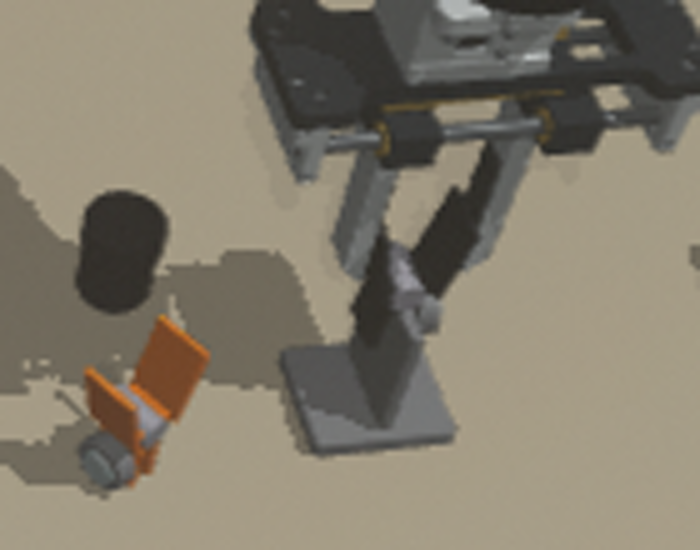

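The fingers are still closing on the handles, with the sensor head at (425,312) in the crop. I'll go on squeezing.

```bash
python3 -m inch '[{"linear":[0,0,0],"twist":0,"gripper":0.2},{"linear":[0,0,0],"twist":0,"gripper":0.2},{"linear":[0,0,0],"twist":0,"gripper":0.2},{"linear":[0,0,0],"twist":0,"gripper":0.2},{"linear":[0,0,0],"twist":0,"gripper":0.2}]'
```

```text
time: 3.25
tool_pos: [0.4871, 0.334, 0.1227]
ee_rot: [3.14, 0.006, -2.894]
wrist_force: [-0.1, -1.0, 9.1]
width: 0.0296
```

```bash
python3 -m inch '[{"linear":[0,0,0.08],"twist":0,"gripper":0.2},{"linear":[0,0,0.2],"twist":0,"gripper":0.2},{"linear":[0,0,0.4],"twist":0,"gripper":0.2},{"linear":[0,0,0.7],"twist":0,"gripper":0.2},{"linear":[0,0,1],"twist":0,"gripper":0.2},{"linear":[0,0,1],"twist":0,"gripper":0.2}]'
python3 - <<'E'
from bench import robot
import cv2, numpy as np
o=robot.get_obs(); s=robot.snapshot("wrist")
np.savez("wrist2.npz",tool_pos=o["tool_pos"],ee_rot=o["ee_rot"],**s)
print(o["time"],np.round(o["tool_pos"],4),np.round(o["ee_rot"],4),o["width"])
cv2.imwrite("pics/wrist2.png",s["image"][:,:,::-1])
s=robot.snapshot("scene"); np.savez("scene2.npz",**s)
cv2.imwrite("pics/s3.png",cv2.resize(s["image"][120:260,380:520,::-1],None,fx=4,fy=4,interpolation=cv2.INTER_CUBIC))
E
```

```text
time: 3.75
tool_pos: [0.4878, 0.3348, 0.2272]
ee_rot: [3.138, 0.012, -2.894]
wrist_force: [0.9, 0.4, 1.8]
width: 0.0295
3.75 [0.4878 0.3348 0.2272] [ 3.1382  0.0124 -2.8936] 0.029536445808880585
```

View pics/s3.png

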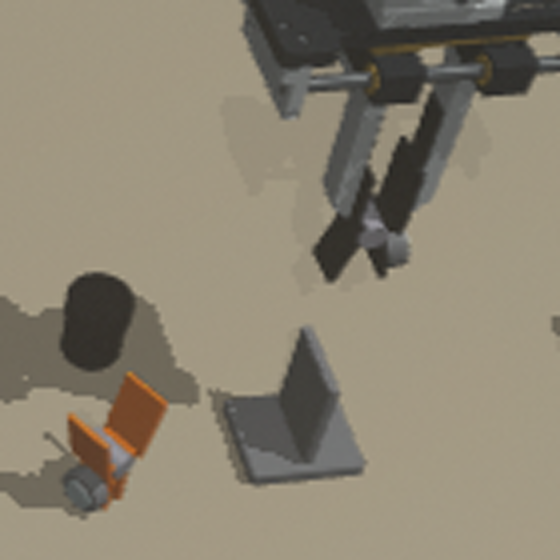

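View pics/wrist2.png

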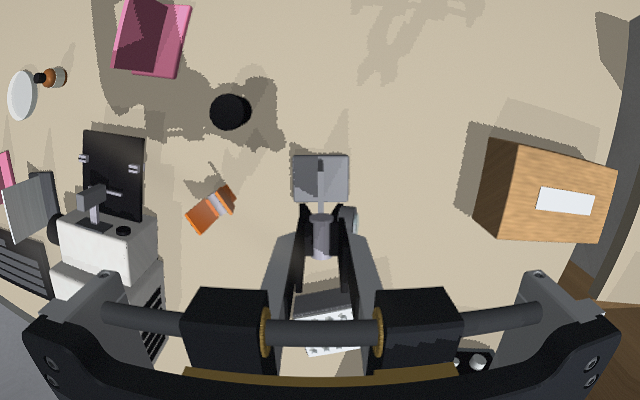

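The clip is off the dock and held, with the pin at wrist (321,235), the eye on the right (348,218) and the jaws open in the scene view. I'll measure the hinge relative to the TCP.

```bash
python3 - <<'E'
from h import *
im,P=wcloud("wrist2.npz"); z=P[...,2]; s=np.load("wrist2.npz")
g=cv2.cvtColor(im,cv2.COLOR_RGB2GRAY); v,u=np.mgrid[:400,:640]
tp=s["tool_pos"]; c,sn=np.cos(np.radians(14.)),np.sin(np.radians(14.))
Q=P-tp; L=np.stack([c*Q[...,0]+sn*Q[...,1],-sn*Q[...,0]+c*Q[...,1],Q[...,2]],-1)
m=(u>308)&(u<335)&(v>212)&(v<258)&(g>100)&(z>.12)
p=L[m]; print(len(p),np.round(np.percentile(p,[3,50,97],axis=0),4))
print("top of pin row", [np.round(L[vv,321],4).tolist()+[int(g[vv,321])] for vv in range(205,265,6)])
print([np.round(L[235,uu],4).tolist()+[int(g[235,uu])] for uu in range(296,350,3)])
E
```

```text
557 [[-0.0137 -0.0047 -0.0288]
 [-0.001  -0.     -0.0267]
 [ 0.0119  0.0047 -0.0251]]
top of pin row [[0.0154, 0.0004, -0.1466, 151], [0.0221, 0.0004, -0.147, 148], [-0.0142, -0.0001, -0.0334, 79], [-0.0126, -0.0001, -0.0268, 109], [-0.0082, -0.0001, -0.0272, 122], [-0.004, -0.0, -0.0273, 122], [-0.0, -0.0, -0.0265, 123], [0.004, -0.0, -0.0258, 124], [0.0088, -0.0, -0.0265, 193], [0.0131, 0.0, -0.026, 188]]
[[-0.0151, -0.0142, -0.0021, 28], [-0.0145, -0.0126, -0.0035, 20], [-0.012, -0.0113, -0.0093, 20], [-0.0035, -0.0105, -0.0283, 20], [-0.0036, -0.0085, -0.028, 19], [-0.0033, -0.0066, -0.0288, 22], [-0.0043, -0.0046, -0.0264, 101], [-0.0044, -0.0026, -0.0263, 112], [-0.0044, -0.0007, -0.0264, 123], [-0.0045, 0.0012, -0.0261, 118], [-0.0041, 0.0032, -0.027, 111], [-0.0038, 0.0052, -0.0276, 62], [-0.0041, 0.0071, -0.0271, 20], [-0.0034, 0.0091, -0.0285, 23], [-0.0031, 0.0111, -0.0292, 19], [-0.0154, 0.011, -0.0017, 11], [-0.0152, 0.0128, -0.0021, 11], [-0.0078, 0.0161, -0.0187, 40]]
```

```bash
python3 -m inch '[{"linear":[0.06,-0.2,0],"twist":0,"gripper":0.2},{"linear":[0.16,-0.5,0],"twist":-0.017,"gripper":0.2},{"linear":[0.25,-0.8,0],"twist":-0.017,"gripper":0.2},{"linear":[0.32,-1,0],"twist":-0.017,"gripper":0.2}]'
python3 -m inch '[{"linear":[0.1,-0.32,0],"twist":0,"gripper":0.2},{"linear":[0.2,-0.65,0],"twist":0,"gripper":0.2},{"linear":[0.32,-1,0],"twist":0,"gripper":0.2}]'
python3 -m inch '[{"linear":[0.1,-0.32,0],"twist":0,"gripper":0.2},{"linear":[0.2,-0.65,0],"twist":0,"gripper":0.2},{"linear":[0.32,-1,0],"twist":0,"gripper":0.2}]'
python3 -m inch '[{"linear":[0.1,-0.32,0],"twist":0,"gripper":0.2},{"linear":[0.2,-0.65,0],"twist":0,"gripper":0.2},{"linear":[0.32,-1,0],"twist":0,"gripper":0.2}]'
```

```text
time: 4.18
tool_pos: [0.5168, 0.231, 0.2165]
ee_rot: [-3.14, -0.005, -2.912]
wrist_force: [0.7, 1.4, -1.2]
width: 0.0297
time: 4.43
tool_pos: [0.5483, 0.1323, 0.2165]
ee_rot: [3.141, -0.004, -2.91]
wrist_force: [0.5, -0.4, 0.3]
width: 0.0298
time: 4.68
tool_pos: [0.5804, 0.0321, 0.2166]
ee_rot: [3.14, -0.004, -2.911]
wrist_force: [0.5, 0.7, -0.5]
width: 0.0292
time: 4.93
tool_pos: [0.6125, -0.0678, 0.2165]
ee_rot: [3.139, -0.004, -2.911]
wrist_force: [0.6, -0.3, -0.6]
width: 0.0297
```

```bash
python3 -m inch '[{"linear":[0.12,-0.25,0],"twist":0,"gripper":0.2},{"linear":[0.22,-0.5,0],"twist":0,"gripper":0.2},{"linear":[0.26,-0.63,0],"twist":0,"gripper":0.2},{"linear":[0.26,-0.63,0],"twist":0,"gripper":0.2},{"linear":[0.26,-0.63,0],"twist":0,"gripper":0.2}]'
python3 - <<'E'
from bench import robot
import cv2, numpy as np
o=robot.get_obs(); s=robot.snapshot("wrist")
np.savez("wrist3.npz",tool_pos=o["tool_pos"],ee_rot=o["ee_rot"],**s)
print(o["time"],np.round(o["tool_pos"],4),np.round(o["ee_rot"],4),o["width"])
cv2.imwrite("pics/wrist3.png",s["image"][:,:,::-1])
from h import *
im,P=wcloud("wrist3.npz"); z=P[...,2]; g=cv2.cvtColor(im,cv2.COLOR_RGB2GRAY)
def rect(m,name):
    p=P[m&~np.isnan(z)]; r=cv2.minAreaRect(p[:,:2].astype(np.float32)); print(name,len(p),np.round(r[0],4),np.round(r[1],4),round(r[2],2),"z",np.round(np.percentile(p[:,2],[5,50,95]),4))
B=(abs(P[...,0]-.6385)<.06)&(abs(P[...,1]+.131)<.045)
rect(B&(abs(z-.1)<.005),"edge"); rect(B&(abs(z-.012)<.005)&(g<110),"foot")
v,u=np.mgrid[:400,:640]
m=(u>308)&(u<335)&(v>205)&(v<258)&(g>100)&(abs(z-.19)<.012)
print("pin",np.round(np.percentile(P[m],[3,50,97],axis=0),4))
E
```

```text
time: 5.35
tool_pos: [0.6387, -0.1292, 0.2172]
ee_rot: [3.139, -0.003, -2.912]
wrist_force: [0.2, 0.5, -1.1]
width: 0.0297
5.35 [ 0.6387 -0.1292  0.2172] [ 3.1389e+00 -2.7000e-03 -2.9121e+00] 0.029689819958792708
edge 438 [ 0.6221 -0.1353] [0.0567 0.0065] 13.19 z [0.0996 0.1007 0.1018]
foot 2269 [ 0.6378 -0.1317] [0.0983 0.0695] 13.03 z [0.011  0.0126 0.0139]
pin [[ 0.6247 -0.136   0.1885]
 [ 0.6371 -0.1298  0.1905]
 [ 0.6501 -0.1231  0.1919]]
```

View pics/wrist3.png

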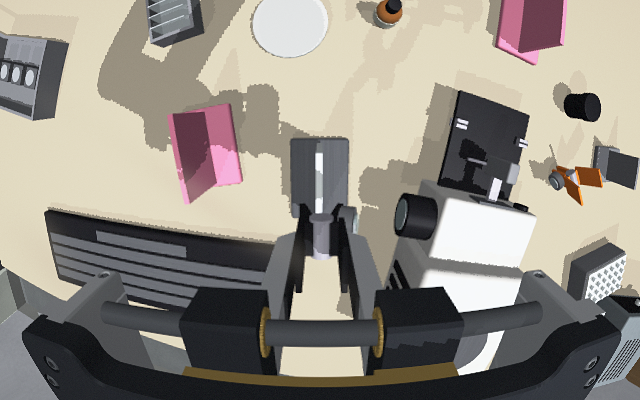

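```bash
python3 -m inch '[{"linear":[0.01,-0.02,-0.1],"twist":0,"gripper":0.2},{"linear":[0.01,-0.02,-0.25],"twist":0,"gripper":0.2},{"linear":[0.01,-0.02,-0.37],"twist":0,"gripper":0.2},{"linear":[0.01,-0.02,-0.37],"twist":0,"gripper":0.2},{"linear":[0.01,-0.02,-0.37],"twist":0,"gripper":0.2}]'
python3 - <<'E'
from bench import robot
import cv2, numpy as np
o=robot.get_obs(); s=robot.snapshot("wrist")
np.savez("wrist4.npz",tool_pos=o["tool_pos"],ee_rot=o["ee_rot"],**s)
print(o["time"],np.round(o["tool_pos"],4),np.round(o["ee_rot"],4),o["width"])
cv2.imwrite("pics/wrist4.png",s["image"][100:300,180:460,::-1].repeat(2,0).repeat(2,1))
from h import *
im,P=wcloud("wrist4.npz"); z=P[...,2]; g=cv2.cvtColor(im,cv2.COLOR_RGB2GRAY)
def rect(m,name):
    p=P[m&~np.isnan(z)]; r=cv2.minAreaRect(p[:,:2].astype(np.float32)); print(name,len(p),np.round(r[0],4),np.round(r[1],4),round(r[2],2),"z",np.round(np.percentile(p[:,2],[5,50,95]),4))
B=(abs(P[...,0]-.6385)<.06)&(abs(P[...,1]+.131)<.045)
rect(B&(abs(z-.1)<.005)&(g>150),"edge"); rect(B&(abs(z-.1)<.005),"edge"); rect(B&(abs(z-.012)<.005)&(g<110),"foot")
v,u=np.mgrid[:400,:640]
m=(u>308)&(u<335)&(v>205)&(v<258)&(g>100)&(abs(z-o["tool_pos"][2]+.027)<.012)
print("pin",np.round(np.percentile(P[m],[3,50,97],axis=0),4))
E
```

```text
time: 5.82
tool_pos: [0.6395, -0.1304, 0.1804]
ee_rot: [3.14, -0.003, -2.91]
wrist_force: [-0.6, 0.5, -0.1]
width: 0.0297
5.8167 [ 0.6395 -0.1304  0.1804] [ 3.1399e+00 -2.7000e-03 -2.9102e+00] 0.029696724862172383
edge 410 [ 0.6383 -0.1312] [0.0886 0.0056] 13.03 z [0.0996 0.1006 0.1018]
edge 423 [ 0.6379 -0.1313] [0.0894 0.0056] 13.03 z [0.0996 0.1006 0.1018]
foot 2167 [ 0.6374 -0.1315] [0.0971 0.0695] 12.95 z [0.011  0.0126 0.0139]
pin [[ 0.6254 -0.1373  0.1517]
 [ 0.6378 -0.131   0.1536]
 [ 0.6509 -0.1244  0.155 ]]
```

View pics/wrist4.png

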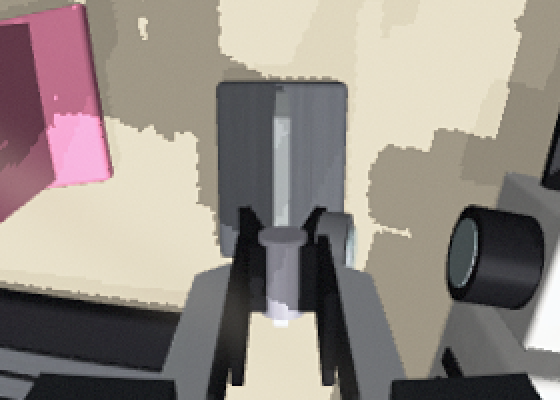

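The pin is over the edge's middle within 1 mm, so I'll descend.

```bash
python3 -m inch '[{"linear":[0,0,-0.07],"twist":0,"gripper":0.2},{"linear":[0,0,-0.15],"twist":0,"gripper":0.2},{"linear":[0,0,-0.23],"twist":0,"gripper":0.2},{"linear":[0,0,-0.3],"twist":0,"gripper":0.2},{"linear":[0,0,-0.34],"twist":0,"gripper":0.2},{"linear":[0,0,-0.36],"twist":0,"gripper":0.2},{"linear":[0,0,-0.36],"twist":0,"gripper":0.2},{"linear":[0,0,-0.36],"twist":0,"gripper":0.2}]'
```

```text
time: 6.53
tool_pos: [0.6405, -0.1316, 0.146]
ee_rot: [3.141, 0.0, -2.912]
wrist_force: [-0.4, -0.0, -0.8]
width: 0.0293
```

```bash
python3 -m inch '[{"linear":[-0.015,0.01,-0.03],"twist":0,"gripper":0.2},{"linear":[-0.015,0.01,-0.04],"twist":0,"gripper":0.2},{"linear":[-0.015,0.01,-0.04],"twist":0,"gripper":0.2},{"linear":[-0.015,0.01,-0.04],"twist":0,"gripper":0.2}]'
```

```text
time: 6.87
tool_pos: [0.6391, -0.1306, 0.1429]
ee_rot: [-3.141, 0.001, -2.911]
wrist_force: [-0.6, 0.8, 1.8]
width: 0.0291
```

```bash
python3 -m inch '[{"linear":[0,0,-0.02],"twist":0,"gripper":0.2},{"linear":[0,0,-0.03],"twist":0,"gripper":0.2},{"linear":[0,0,-0.03],"twist":0,"gripper":0.2}]'
```

```text
time: 7.12
tool_pos: [0.6392, -0.1305, 0.1427]
ee_rot: [-3.14, 0.002, -2.911]
wrist_force: [-4.6, 0.4, 10.9]
width: 0.0299
```

```bash
python3 -m inch '[{"linear":[0,0,0],"twist":0,"gripper":1},{"linear":[0,0,0],"twist":0,"gripper":1},{"linear":[0,0,0],"twist":0,"gripper":1},{"linear":[0,0,0],"twist":0,"gripper":1},{"linear":[0,0,0],"twist":0,"gripper":1},{"linear":[0,0,0],"twist":0,"gripper":1},{"linear":[0,0,0],"twist":0,"gripper":1},{"linear":[0,0,0],"twist":0,"gripper":1},{"linear":[0,0,0],"twist":0,"gripper":1},{"linear":[0,0,0],"twist":0,"gripper":1}]'
python3 - <<'E'
from bench import robot
import cv2, numpy as np
o=robot.get_obs(); s=robot.snapshot("wrist")
np.savez("wrist5.npz",tool_pos=o["tool_pos"],ee_rot=o["ee_rot"],**s)
print(o["time"],np.round(o["tool_pos"],4),o["width"],np.round(o["wrist_force"],2))
cv2.imwrite("pics/wrist5.png",s["image"][100:300,180:460,::-1].repeat(2,0).repeat(2,1))
s=robot.snapshot("scene"); np.savez("scene5.npz",**s)
cv2.imwrite("pics/s5.png",cv2.resize(s["image"][190:290,190:330,::-1],None,fx=5,fy=5,interpolation=cv2.INTER_CUBIC))
E
```

```text
time: 7.95
tool_pos: [0.6389, -0.1305, 0.1389]
ee_rot: [3.141, -0.0, -2.911]
wrist_force: [0.4, -0.2, -0.5]
width: 0.0919
7.95 [ 0.6389 -0.1305  0.1389] 0.09189510360785723 [ 0.4  -0.25 -0.46]
```

View pics/wrist5.png

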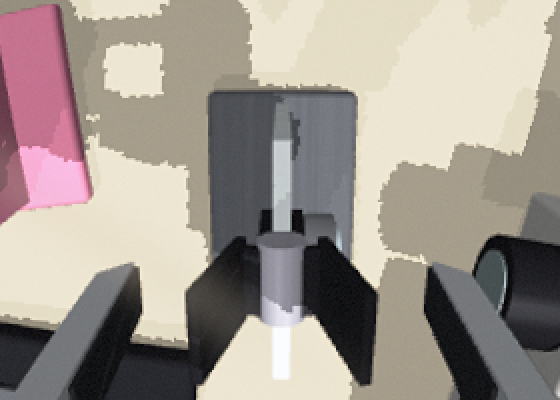

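View pics/s5.png

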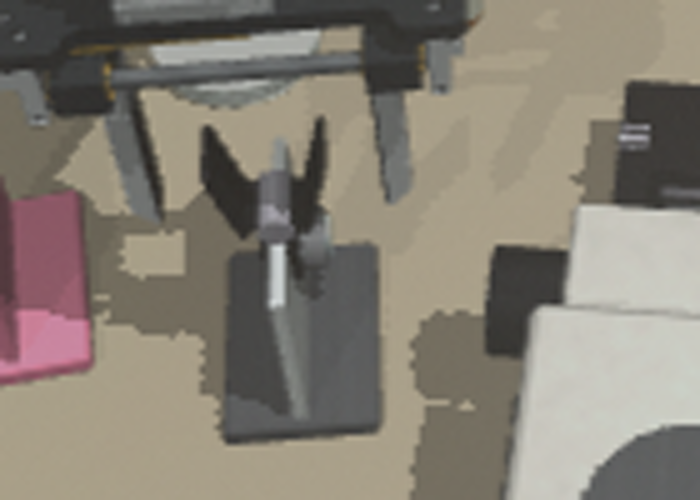

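The clip is closed on the plate, upright, with the pin at wrist crop (281,280) on the edge and the head toward the lamp port. I'll measure it, then rise.

```bash
python3 - <<'E'
from h import *
im,P=wcloud("wrist5.npz"); z=P[...,2]; g=cv2.cvtColor(im,cv2.COLOR_RGB2GRAY); v,u=np.mgrid[:400,:640]
m=(u>305)&(u<340)&(v>205)&(v<265)&(g>90)&(abs(z-.116)<.01)
p=P[m]; r=cv2.minAreaRect(p[:,:2].astype(np.float32)); print(r,np.round(np.percentile(p,[3,50,97],axis=0),4))
h=(u>265)&(u<375)&(v>205)&(z>.145)&(z<.16)&(g<60)
p=P[h]; print("tops",cv2.minAreaRect(p[:,:2].astype(np.float32)),np.percentile(p[:,2],[50,98]))
E
python3 -m inch '[{"linear":[0,0,0.2],"twist":0,"gripper":1},{"linear":[0,0,0.5],"twist":0,"gripper":1},{"linear":[0,0,0.8],"twist":0,"gripper":1},{"linear":[0,0,0.8],"twist":0,"gripper":1}]'
```

```text
((0.6382234692573547, -0.1301746815443039), (0.029590295627713203, 0.02195000648498535), 14.989924430847168) [[ 0.6238 -0.1396  0.1089]
 [ 0.6361 -0.1317  0.1163]
 [ 0.6516 -0.1236  0.1182]]
tops ((0.6386929750442505, -0.13134557008743286), (0.030154669657349586, 0.05159270763397217), 13.771305084228516) [0.15022853 0.15188511]
time: 8.38
tool_pos: [0.6415, -0.1314, 0.2273]
ee_rot: [-3.135, 0.011, -2.911]
wrist_force: [0.3, 0.5, 2.2]
width: 0.0939
```

```bash
python3 -m inch '[{"linear":[-0.1,0.25,0],"twist":-0.09,"gripper":1},{"linear":[-0.25,0.6,0],"twist":-0.177,"gripper":0.6},{"linear":[-0.4,0.95,0],"twist":-0.177,"gripper":0.6}]'
python3 -m inch '[{"linear":[-0.12,0.3,0],"twist":0,"gripper":0.6},{"linear":[-0.25,0.65,0],"twist":0,"gripper":0.6},{"linear":[-0.37,0.92,0],"twist":0,"gripper":0.6},{"linear":[-0.37,0.92,0],"twist":0,"gripper":0.6},{"linear":[-0.37,0.92,0],"twist":0,"gripper":0.6}]'
python3 - <<'E'
from bench import robot
import cv2, numpy as np
o=robot.get_obs(); s=robot.snapshot("wrist")
np.savez("wrist6.npz",tool_pos=o["tool_pos"],ee_rot=o["ee_rot"],**s)
print(o["time"],np.round(o["tool_pos"],4),np.round(o["ee_rot"],4),o["width"])
cv2.imwrite("pics/wrist6.png",s["image"][100:300,180:460,::-1].repeat(2,0).repeat(2,1))
from h import *
im,P=wcloud("wrist6.npz"); z=P[...,2]; g=cv2.cvtColor(im,cv2.COLOR_RGB2GRAY)
def rect(m,name):
    p=P[m&~np.isnan(z)]; r=cv2.minAreaRect(p[:,:2].astype(np.float32)); print(name,len(p),np.round(r[0],4),np.round(r[1],4),round(r[2],2),"z",np.round(np.percentile(p[:,2],[5,50,95]),4))
x=P[...,0];y=P[...,1]
box=lambda a,b,c,d:(x>a)&(x<b)&(y>c)&(y<d)
rect(box(.545,.585,.035,.077)&(z>.1)&(z<.11),"tab")
rect(box(.505,.55,.08,.115)&(abs(z-.048)<.003)&(g>60),"L")
rect(box(.505,.55,-.01,.03)&(abs(z-.048)<.003)&(g>60),"R")
rect(box(.4,.6,-.04,.15)&(abs(z-.04)<.003),"bed")
E
```

```text
time: 8.63
tool_pos: [0.5985, -0.0354, 0.2184]
ee_rot: [3.141, -0.0, -3.102]
wrist_force: [0.8, 1.3, 0.6]
width: 0.0844
time: 9.05
tool_pos: [0.5615, 0.0576, 0.2192]
ee_rot: [-3.141, 0.001, -3.094]
wrist_force: [-0.0, -0.6, 0.1]
width: 0.0569
9.05 [0.5615 0.0576 0.2192] [-3.1412e+00  8.0000e-04 -3.0939e+00] 0.056944420411878124
tab 333 [0.5636 0.0552] [0.0226 0.0121] 2.83 z [0.1035 0.1055 0.1067]
L 110 [0.5255 0.0999] [0.0144 0.0103] 86.95 z [0.0473 0.0487 0.0502]
R 101 [0.5298 0.0084] [0.0091 0.0133] 1.88 z [0.0473 0.0489 0.0501]
bed 8377 [0.5026 0.0528] [0.1999 0.1072] 2.91 z [0.0395 0.0407 0.0419]
```

View pics/wrist6.png

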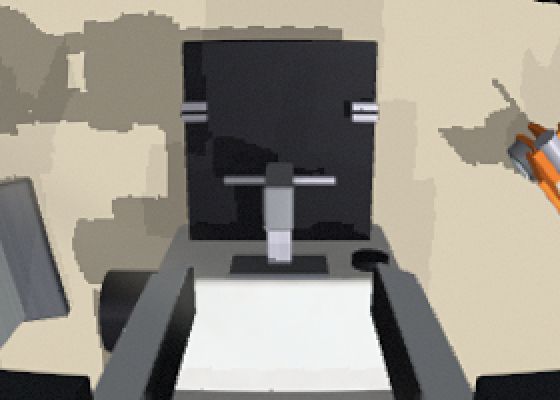

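```bash
python3 -m inch '[{"linear":[0.01,-0.02,-0.2],"twist":0,"gripper":0.6},{"linear":[0.02,-0.02,-0.5],"twist":0,"gripper":0.6},{"linear":[0.02,-0.02,-0.75],"twist":0,"gripper":0.6},{"linear":[0.02,-0.02,-0.75],"twist":0,"gripper":0.6},{"linear":[0.02,-0.02,-0.75],"twist":0,"gripper":0.6}]'
```

```text
time: 9.52
tool_pos: [0.5633, 0.053, 0.1422]
ee_rot: [-3.142, -0.004, -3.099]
wrist_force: [0.6, 0.1, 0.7]
width: 0.0565
```

```bash
python3 -m inch '[{"linear":[0.0,0.02,-0.15],"twist":0,"gripper":0.6},{"linear":[0.0,0.02,-0.35],"twist":0,"gripper":0.6},{"linear":[0.0,0.02,-0.5],"twist":0,"gripper":0.6},{"linear":[0.0,0.02,-0.53],"twist":0,"gripper":0.6},{"linear":[0.0,0.02,-0.53],"twist":0,"gripper":0.6},{"linear":[0.0,0.02,-0.53],"twist":0,"gripper":0.6}]'
```

```text
time: 10.02
tool_pos: [0.5653, 0.056, 0.0931]
ee_rot: [-3.141, 0.003, -3.097]
wrist_force: [0.6, 1.0, -0.6]
width: 0.0563
```

```bash
python3 -m inch '[{"linear":[-0.015,-0.005,-0.03],"twist":0,"gripper":0.6},{"linear":[-0.015,-0.005,-0.03],"twist":0,"gripper":0.6},{"linear":[-0.015,-0.005,-0.03],"twist":0,"gripper":0.5}]'
python3 -m inch '[{"linear":[0,0,0],"twist":0,"gripper":0},{"linear":[0,0,0],"twist":0,"gripper":0},{"linear":[0,0,0],"twist":0,"gripper":0},{"linear":[0,0,0],"twist":0,"gripper":0},{"linear":[0,0,0],"twist":0,"gripper":0},{"linear":[0,0,0],"twist":0,"gripper":0},{"linear":[0,0,0],"twist":0,"gripper":0},{"linear":[0,0,0],"twist":0,"gripper":0},{"linear":[0,0,0],"twist":0,"gripper":0},{"linear":[0,0,0],"twist":0,"gripper":0}]'
```

```text
time: 10.27
tool_pos: [0.5628, 0.0558, 0.0889]
ee_rot: [-3.142, 0.002, -3.097]
wrist_force: [-0.5, 0.1, 0.4]
width: 0.0524
time: 11.1
tool_pos: [0.5624, 0.0557, 0.088]
ee_rot: [-3.141, -0.0, -3.097]
wrist_force: [-1.1, -1.4, 0.1]
width: 0.0135
```

```bash
python3 -m inch '[{"linear":[-0.06,-0.003,0],"twist":0,"gripper":0},{"linear":[-0.14,-0.006,0],"twist":0,"gripper":0},{"linear":[-0.22,-0.01,0],"twist":0,"gripper":0},{"linear":[-0.3,-0.014,0],"twist":0,"gripper":0},{"linear":[-0.36,-0.017,0],"twist":0,"gripper":0},{"linear":[-0.36,-0.017,0],"twist":0,"gripper":0},{"linear":[-0.36,-0.017,0],"twist":0,"gripper":0},{"linear":[-0.36,-0.017,0],"twist":0,"gripper":0}]'
python3 - <<'E'
from bench import robot
import cv2, numpy as np
o=robot.get_obs(); s=robot.snapshot("wrist")
np.savez("wrist7.npz",tool_pos=o["tool_pos"],ee_rot=o["ee_rot"],**s)
print(o["time"],np.round(o["tool_pos"],4),np.round(o["ee_rot"],4),o["width"],np.round(o["wrist_force"],2))
cv2.imwrite("pics/wrist7.png",s["image"][100:300,180:460,::-1].repeat(2,0).repeat(2,1))
s=robot.snapshot("scene"); np.savez("scene7.npz",**s)
cv2.imwrite("pics/s7.png",cv2.resize(s["image"][180:300,220:380,::-1],None,fx=5,fy=5,interpolation=cv2.INTER_CUBIC))
E
```

```text
time: 11.77
tool_pos: [0.5276, 0.054, 0.088]
ee_rot: [-3.141, 0.004, -3.097]
wrist_force: [6.4, -1.0, -4.2]
width: 0.0136
11.7667 [0.5276 0.054  0.088 ] [-3.1413  0.0041 -3.0969] 0.013642298008691342 [ 6.42 -0.98 -4.17]
```

View pics/wrist7.png

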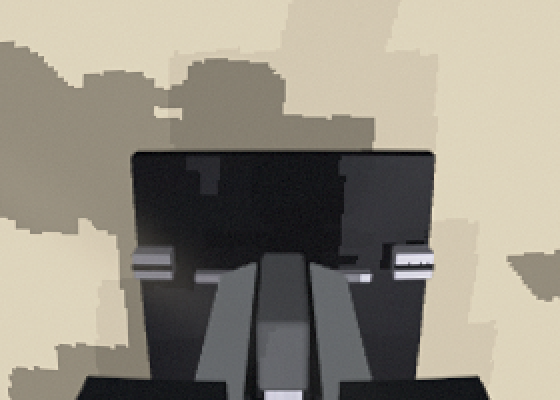

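View pics/s7.png

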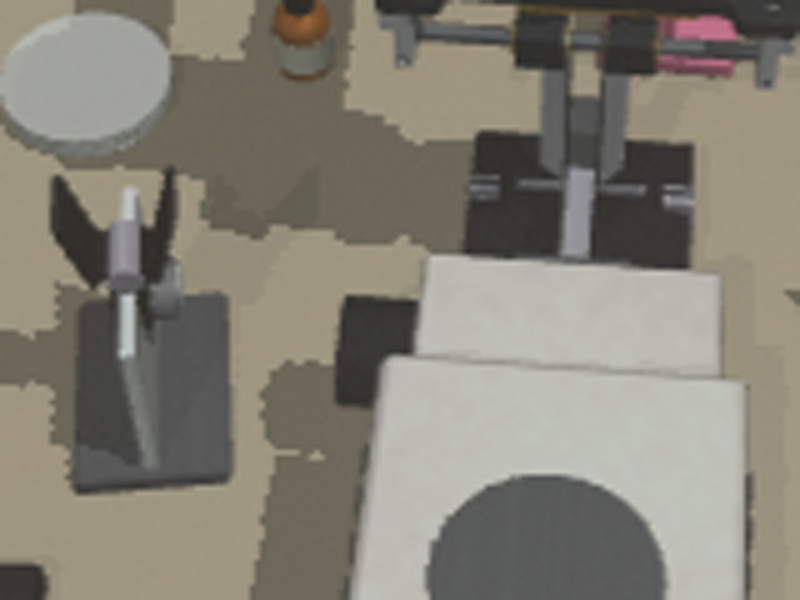

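The pointer is nearly in line with the blocks, at scene crop (517,183) to (645,190) against blocks at (484,187) and (680,200). I'll measure it.

```bash
python3 - <<'E'
from h import *
for n,f in(("wrist7.npz",wcloud),("scene7.npz",cloud)):
    im,P=f(n); z=P[...,2]; g=cv2.cvtColor(im,cv2.COLOR_RGB2GRAY)
    c,s=np.cos(np.radians(2.7)),np.sin(np.radians(2.7))
    Q=P-[.7136,.0626,0]; X=c*Q[...,0]+s*Q[...,1]; Y=-s*Q[...,0]+c*Q[...,1]
    for nm,m in(("ptr-",(Y>-.03)&(Y<-.016)&(abs(z-.053)<.004)),("ptr+",(Y<.03)&(Y>.016)&(abs(z-.053)<.004)),("R",(Y<-.041)&(Y>-.052)&(abs(z-.048)<.003)),("L",(Y>.041)&(Y<.052)&(abs(z-.048)<.003))):
        m=m&(X<-.14)&(X>-.215)&(g>75); print(n,nm,m.sum(),np.round(np.percentile(X[m],[3,50,97]),4),np.round(np.mean(X[m]),4), np.round(np.median(z[m]),4)) if m.sum() else print(nm,0)
E
```

```text
wrist7.npz ptr- 69 [-0.1863 -0.1852 -0.1832] -0.185 0.0534
wrist7.npz ptr+ 79 [-0.1861 -0.1854 -0.183 ] -0.185 0.0531
wrist7.npz R 179 [-0.1915 -0.1883 -0.1823] -0.1877 0.0488
wrist7.npz L 176 [-0.1915 -0.1881 -0.1821] -0.1875 0.0486
scene7.npz ptr- 8 [-0.1866 -0.1851 -0.1836] -0.1852 0.0519
scene7.npz ptr+ 12 [-0.1875 -0.1856 -0.1844] -0.1856 0.0517
scene7.npz R 10 [-0.1915 -0.187  -0.1822] -0.187 0.0476
scene7.npz L 18 [-0.1932 -0.1856 -0.1818] -0.1864 0.0482
```

```bash
python3 -m inch '[{"linear":[-0.008,0,0],"twist":0,"gripper":0},{"linear":[-0.015,-0.001,0],"twist":0,"gripper":0},{"linear":[-0.015,-0.001,0],"twist":0,"gripper":0},{"linear":[-0.015,-0.001,0],"twist":0,"gripper":0},{"linear":[-0.015,-0.001,0],"twist":0,"gripper":0},{"linear":[-0.015,-0.001,0],"twist":0,"gripper":0},{"linear":[-0.015,-0.001,0],"twist":0,"gripper":0},{"linear":[-0.015,-0.001,0],"twist":0,"gripper":0}]'
python3 - <<'E'
from bench import robot
import cv2, numpy as np
from h import *
o=robot.get_obs()
np.savez("wrist8.npz",tool_pos=o["tool_pos"],ee_rot=o["ee_rot"],**robot.snapshot("wrist")); np.savez("scene8.npz",**robot.snapshot("scene"))
o=robot.get_obs(); print(o["time"],np.round(o["tool_pos"],4),o["width"],np.round(o["wrist_force"],2),np.round(o["qvel"],3))
for n,f in(("wrist8.npz",wcloud),("scene8.npz",cloud)):
    im,P=f(n); z=P[...,2]; g=cv2.cvtColor(im,cv2.COLOR_RGB2GRAY)
    c,s=np.cos(np.radians(2.7)),np.sin(np.radians(2.7))
    Q=P-[.7136,.0626,0]; X=c*Q[...,0]+s*Q[...,1]; Y=-s*Q[...,0]+c*Q[...,1]
    for nm,m in(("ptr-",(Y>-.03)&(Y<-.016)&(abs(z-.053)<.004)),("ptr+",(Y<.03)&(Y>.016)&(abs(z-.053)<.004)),("R",(Y<-.041)&(Y>-.052)&(abs(z-.048)<.003)),("L",(Y>.041)&(Y<.052)&(abs(z-.048)<.003))):
        m=m&(X<-.14)&(X>-.215)&(g>75); print(n,nm,m.sum(),np.round(np.percentile(X[m],[3,50,97]),4),np.round(np.mean(X[m]),4)) if m.sum() else print(nm,0)
im,P=cloud("scene8.npz"); z=P[...,2]; F=(abs(P[...,0]-.638)<.05)&(abs(P[...,1]+.131)<.05)
g=cv2.cvtColor(im,cv2.COLOR_RGB2GRAY)
for nm,m in(("clip tops",F&(z>.143)),("pin",F&(abs(z-.116)<.005)&(g>115))):
    p=P[m]; print(nm,len(p),cv2.minAreaRect(p[:,:2].astype(np.float32)),np.percentile(p[:,2],[5,50,95]))
for n,a in(("canister",(404,195)),("bottle",(280,180)),("dish",(238,197)),("rack",(500,292))): print(n,P[a[1],a[0]])
cv2.imwrite("pics/s8.png",im[...,::-1])
E
```

```text
time: 12.53
tool_pos: [0.5263, 0.054, 0.088]
ee_rot: [-3.141, 0.004, -3.097]
wrist_force: [7.2, -1.4, -3.8]
width: 0.0139
12.6333 [0.5263 0.054  0.088 ] 0.01376267323414824 [ 6.25 -0.84 -4.45] [ 0.002  0.001  0.001  0.001 -0.002 -0.   ]
wrist8.npz ptr- 72 [-0.1873 -0.1866 -0.1847] -0.1863
wrist8.npz ptr+ 80 [-0.1874 -0.1867 -0.1846] -0.1863
wrist8.npz R 206 [-0.1917 -0.1877 -0.1814] -0.1871
wrist8.npz L 213 [-0.1916 -0.1876 -0.1811] -0.1871
scene8.npz ptr- 9 [-0.1888 -0.1864 -0.184 ] -0.1865
scene8.npz ptr+ 8 [-0.1872 -0.1857 -0.1847] -0.1859
scene8.npz R 11 [-0.1917 -0.1841 -0.1819] -0.186
scene8.npz L 19 [-0.194  -0.1867 -0.181 ] -0.1873
clip tops 67 ((0.6390221118927002, -0.13091176748275757), (0.030260199680924416, 0.0498458631336689), 13.109786987304688) [0.14449    0.14953174 0.15151741]
pin 63 ((0.6367853879928589, -0.13070432841777802), (0.02828645519912243, 0.010975928045809269), 13.424576759338379) [0.11335276 0.1156521  0.11803625]
canister [0.43704695 0.21250453 0.05013348]
bottle [ 0.43256731 -0.09649425  0.05626727]
dish [ 0.46777529 -0.20117219  0.01583287]
rack [0.68343114 0.4089161  0.05653365]
```

View pics/s8.png

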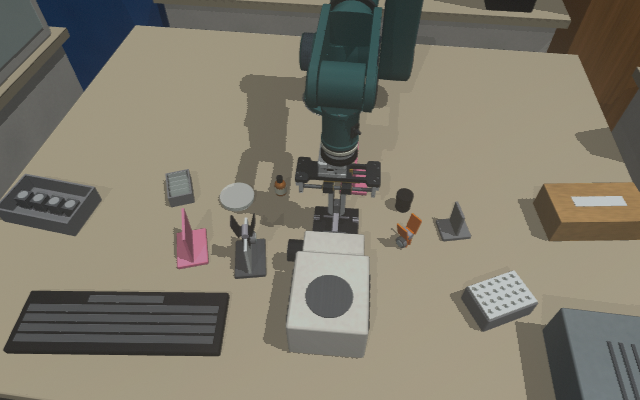

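The pointer is within about 1 mm of the marks, and the arm is still and holding. The clip is seated upright at scene (246,235), and the bystanders haven't moved. I'm handing the job in.

```bash
python3 -c "
from bench import robot
print(robot.close_job())
o=robot.get_obs(); print(o['time'],o['tool_pos'],o['width'])"
```

```text
the job is handed in; nothing more can be done
None
the job is handed in; nothing more can be done
```

I moved the black sensor clip from its dock to the middle of the aluminium plate's top edge. I then pulled the shutter slide out to the mark and handed the job in at about 12.6 s, still holding it. The hand-in gave no verdict.

**Clip:** It sits closed and upright with its eye toward the lamp house, and the fingers are clear of it. The hinge measured about 108 mm above the bench and within about 2 mm of the edge's middle. I judged the grip on the plate from the pictures; I couldn't measure that force.

**Slide:** The pointer is within about 1 mm of the mark blocks in both the wrist and scene views. It was about 1.5 mm short after the first pull, so I pulled it a little further. The grip closed on the 14 mm tab with about 6–7 N of spring pull on the wrist, and the arm was still.

**Bystanders:** The oil bottle, dish, canister and tip rack measured within a few mm of where they started. I checked the slide box only by eye; it looked unmoved. None of the final checks failed or disagreed.

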